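Mesh the pepper grinder's crank top and press it home

ROBOT

A 6-joint arm with a two-finger parallel gripper is mounted at the origin on the work surface. World frame = base frame: x ahead of the robot, y to its left, z up, the work surface at z = 0. Lengths are in mm, angles in rad, forces in N, time in s.
With the tool pointing down it reaches from about 350 to 975 mm from the base axis. Payload 7.1 kg.
Tool frame: the origin (TCP) lies at the very end of the fingers, on their centre line; the grasp point (between the pads) lies 19 mm behind it; z points along the fingers, x is the direction in which the jaws open and shut, and the axes are right-handed (so a half turn about z gives the same grasp; the last joint's range is limited). The gripper opens to 88 mm and grips with 3 to 60 N. Pads are 20 mm wide; open, the fingers measure 115 mm over their backs; the gripper's body (75 mm by 178 mm) begins 61 mm behind the grasp point.
Start: joints at [-1.176, 0.423, 1.63, -0, 1.089, -0.019], TCP at [251.322, -572.225, 222.675] pointing down, gripper open.
Joint ranges: [-3, 3], [-0.9, 2.11], [0.09, 2.58], [-1.31, 4.45], [0.11, 2.69], [-2.54, 2.54]. Speed limits (rad/s): [2.39, 2.39, 3.01, 3.14, 3.14, 3.14].

INTERFACE

Orientations are given as a rotation vector (axis times angle).
In Python, from workcell import ctrl gives the robot as it stands. The module is installed in compiled form; this text tells all that it offers.
- The arm moves only by the tool move_arm, never from a script. Its argument "motion" is a list of rows, each a list of 2 entries, a list of its own where there are three numbers: the shift along the tool's x, y, z normalised to -1 to 1, where 1 is 150 mm, then the turn, a rotation vector about the tool's x, y, z normalised to -1 to 1, where 1 is 60 degrees. In form: [[[x, y, z], [rx, ry, rz]], ...]. A call has exactly 5 rows; each row is the pose to reach, as a shift and turn from the pose commanded when the call began, along the tool's axes at that moment; what a row does not reach only later rows make up. A row lasts 1/8 s, in which the tool goes at most 62.5 mm and 10.7 degrees, less where a joint would pass 70% of its speed; a pose out of reach is approached as far as the arm can. A call with a number of a shift or a turn outside -1 to 1 is refused whole. A call with a gripper value outside its range is refused whole. "gripper" is the opening, from 0 (shut) to 1 (fully open), set as the call begins (left out, the last holds). The fingers move at their own pace and stop on an object; the grip force is fixed at half the most. Time passes only in rows, so rows that repeat a pose let the fingers close, or fill a call up. It gives the time, the measured TCP pose, the force and the opening at its end, in the units of the state.
- ctrl.get_obs(): the state, without advancing time (a new reading comes with each control period).
- ctrl.get_image(name): name is "scene" or "top" or "wrist"; returns a dict with "pixels" (400x640x3 uint8, red, green, blue), "camera_matrix" (3x3 intrinsics, pixels), "R" (3x3) and "t" (3): a world point X has camera coordinates R X + t; the wrist camera has in their place "mount" (4x4, takes a point from camera to tool coordinates, whose origin is the TCP and whose axes are the tool frame's). Camera axes: x right, y down, z forward; pixel columns grow to the right and rows downward; lengths in mm; the calibration is good to about 2 mm. A picture is of the moment at which its call begins: read the wrist's pose just before it. There is no depth.
- ctrl.close_job(): hands the job in, once; it reports no verdict.
Trained networks look in the newest picture that a camera, given by its name, has taken for a name from the list of things; names that differ only in an ending like _2 or _b are one class to them, and where a whole thing is asked for, a point or a joint stands for the part that bears it (a point fixed in the world has none). Each returns a list of dicts, best first, with "p" (0 to 1); they miss things now and then, are a little off and sometimes report something else, mostly with a low value. They report only what shows in the picture. A call takes as long as a camera call.
- ctrl.boxes_of(camera, name): "location" ([x, y, z] in mm, in world coordinates, good to about 4 mm: the middle of the surface that is visible of it).
- ctrl.regions_of(camera, name): "mask" (400x640 bool, what is visible of it).
- ctrl.pinpoint(camera, name): "location" ([x, y, z] in mm, in world coordinates, good to about 4 mm: a listed point, or the origin of a listed thing).
The state is a dict: "t": time; "qpos": joint angles; "qvel": joint speeds; "joint_torque": joint torques, N m; "ee_pos": TCP position; "orientation": TCP orientation; "ft_force": force on the tool from outside, world axes, zero at the start; "moment": the same for the moment, N m; "width": finger opening in mm.
Only numpy, scipy, OpenCV 4.12 (cv2) and the standard library are available. Lean on these libraries where they do the work, as an engineer would, in place of code of your own. Each camera call takes 0.05 s, during which the arm holds its last target.

TASK

The smoky pepper grinder has just been refilled and its crank top is sitting up on the tips of its drive teeth. Turn the crank until the teeth line up with the gaps (the arm then lies over one of the orange marks, any of them will do), then press the top down fully home, like the one on the clear salt grinder. Leave the salt grinder, cruet, butter dish and trivet where they stand, and let go of the crank at the end.

Things in the scene. Friction and masses are not known exactly. Their poses are not given: they have to be found in the camera images.
- collar (a point): Smoky acrylic pepper grinder, fixed, on a white foot 120 mm wide, 12 mm high. Point on its axis, on top of its white collar (88 mm wide), 95 mm above the sideboard; z up. Four orange radial marks lie along its +x, +y, -x, -y axes: on the collar 31 to 44 mm from the axis, and below on the foot at 43 to 59 mm. Dark teeth, 12 mm high, stand half-way between the marks, 18 to 30 mm out, under the cap.
- hub_top (a point): Top centre of the round dark steel hub (36 mm diameter) of the crank top, on the grinder's axis: 145 mm above the sideboard at the start, 133 mm when fully home. Press here, straight down. The cap is a 62 mm steel disc with four brass teeth pointing down, one of them under the crank arm, at 90 degree spacing. This frame turns with the crank: its x axis points along the crank arm, z is up.
- crank_knob (a point): Centre of the upright black knob at the end of the crank arm: a cylinder 22 mm in diameter and 30 mm high, 70 mm from the grinder's axis; at the start its centre is 156 mm and its top 171 mm above the sideboard (12 mm lower when home). It is rigid with the arm, a flat steel bar 14 mm wide and 8 mm thick, upper face 141 mm above the sideboard at the start, which reaches from the hub to 80 mm from the axis. x axis outward along the arm.
- turn (a joint): Angle of the crank about the grinder's vertical axis, rad, counter-clockwise from above positive, 0 when the arm lies along the collar's +x axis. The teeth mesh at every multiple of pi/2 (arm over an orange mark), to within 0.10 rad either way; it turns freely in both directions against a light friction (about 1.2 N at the knob) and stays where left. At the start it is 0.35 to 1.22, never meshed.
- press (a joint): How far the crank top has gone down, m: 0 at the start, 0.012 fully home. A tight seal holds it: it takes about 5 N downward to move it and it stays where left. Unless the teeth are meshed it stops at about 0.001, tooth on tooth.
- salt_grinder: Clear acrylic salt grinder of the same size, foot included, loose, its crank top already home (total height 159 mm, knob 70 mm from its axis along its +x, hub top 133 mm high). Origin under its centre. A bystander.
- cruet: Empty green glass cruet, 68 mm diameter, 115 mm high, loose. Origin under its centre. A bystander.
- butter_dish: Ceramic butter dish with its blue lid on, 120 x 180 mm, 75 mm high, loose. Origin under its centre. A bystander.
- trivet: Round stainless wire trivet, 152 mm diameter, 8 mm thick, loose, flat on the sideboard. Origin under its centre. A bystander.

How it is judged:
By the outcome, as a careful person would: the job done as asked, in the order asked, and still so for the second after the job is handed in, with the robot touching nothing.
It also fails if it takes over 42 s, if anything falls off the work surface, if the arm or the gripper's body presses on something with over 40 N, if the wrist force passes 120 N, or if a joint passes its speed limit or range.

## Working session

There is one attempt and no reset: what is moved stays moved. The work goes in short steps, Python scripts to look and compute and a tool call to move; the robot and the scene stay as the last step left them, time stands still between calls to the robot, and variables do not carry over. Pictures are saved under pics/ and viewed, and the job is handed in when it is done.

Besides the shell and the picture viewer there is one more tool, called after "Request:" as name(argument=value, ...), one argument or row to a line, values as JSON. move_arm: Moves the arm, as the interface text tells. Its arguments: {"type":"object","properties":{"motion":{"type":"array","items":{"type":"array"}},"gripper":{"type":"number"}},"required":["motion"]}

```bash
mkdir -p pics; python3 - <<'E'
from workcell import ctrl
import cv2
o=ctrl.get_obs()
print({k:(o[k]) for k in('t','ee_pos','orientation','width','ft_force')})
for c in ['scene','top']:
    im=ctrl.get_image(c); cv2.imwrite(f'pics/{c}0.png',im['pixels'][:,:,::-1])
    for n in ['collar','hub_top','crank_knob','salt_grinder','cruet','butter_dish','trivet']:
        print(c,n,[(round(d['p'],2),[round(float(x),1) for x in d['location']]) for d in ctrl.pinpoint(c,n)][:3])
print(ctrl.get_obs()['t'])
E
```

```text
{'t': 0.0, 'ee_pos': array([ 251.11784927, -571.74376596,  221.90166748]), 'orientation': array([-2.62969304e+00,  1.71725749e+00,  1.93873108e-03]), 'width': 87.54929410605085, 'ft_force': array([-0.68481512, -0.10963266, -0.77035413])}
scene collar [(0.86, [565.4, -121.7, 90.4])]
scene hub_top [(0.75, [566.2, -119.1, 147.9])]
scene crank_knob []
scene salt_grinder [(0.34, [508.6, -82.4, 152.3])]
scene cruet [(0.83, [786.7, 25.4, 3.1])]
scene butter_dish [(0.64, [533.2, -420.1, 2.7]), (0.56, [566.9, -119.2, 146.4])]
scene trivet [(0.66, [443.2, 431.4, -3.2])]
top collar [(0.84, [569.9, -121.5, 101.0]), (0.36, [568.5, -122.5, 144.2])]
top hub_top [(0.75, [564.4, -125.0, 142.6])]
top crank_knob [(0.95, [511.4, -78.2, 158.3]), (0.28, [564.0, -122.9, 144.0])]
top salt_grinder [(0.9, [578.8, 172.4, 0.1])]
top cruet [(0.59, [783.2, 22.4, 0.9])]
top butter_dish [(0.71, [537.0, -414.3, 0.2])]
top trivet [(0.86, [439.8, 427.7, 0.0])]
0.8
```

View pics/scene0.png

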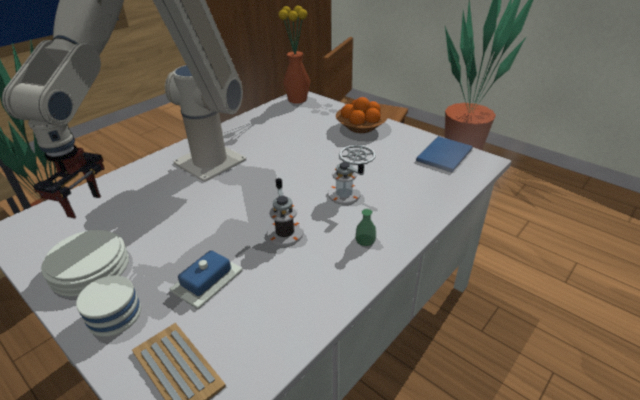

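View pics/top0.png

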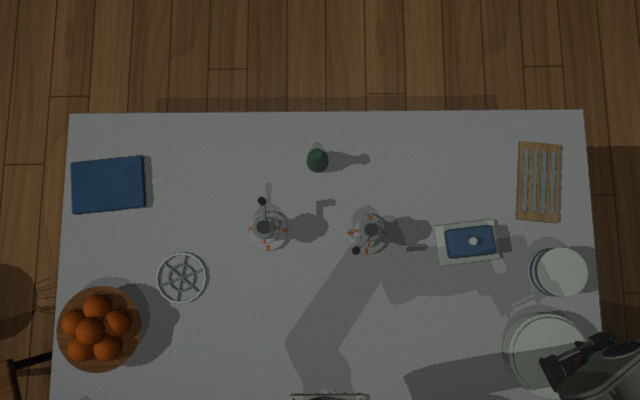

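```bash
cat > h.py <<'E'
import numpy as np, cv2
from workcell import ctrl
from scipy.spatial.transform import Rotation as Ro
def cam(im,obs=None):
    K=np.array(im['camera_matrix'])
    if 'R' in im: return K,np.array(im['R']),np.array(im['t'])
    M=np.array(im['mount']); T=np.eye(4); T[:3,:3]=Ro.from_rotvec(obs['orientation']).as_matrix(); T[:3,3]=obs['ee_pos']
    C=np.linalg.inv(T@M); return K,C[:3,:3],C[:3,3]
def proj(K,R,t,X):
    c=np.atleast_2d(X)@R.T+t; p=c@K.T; return p[:,:2]/p[:,2:]
def back(K,R,t,uv,z):
    d=np.c_[np.atleast_2d(uv),np.ones(len(np.atleast_2d(uv)))]@np.linalg.inv(K).T@R; c=-R.T@t
    return c+d*((z-c[2])/d[:,2])[:,None]
def orange(px):
    h=cv2.cvtColor(px,cv2.COLOR_RGB2HSV)
    return ((h[...,0]>=3)&(h[...,0]<=17)&(h[...,1]>120)&(h[...,2]>70)).astype(np.uint8)
E
python3 - <<'E'
from h import *
im=ctrl.get_image('top'); px=np.array(im['pixels']); K,R,t=cam(im)
cv2.imwrite('pics/topz.png',cv2.resize(px[190:280,310:430,::-1],None,fx=6,fy=6,interpolation=cv2.INTER_CUBIC))
m=orange(px); n,l,s,c=cv2.connectedComponentsWithStats(m)
for i in range(1,n):
    if 310<c[i][0]<430 and s[i][4]>2:
        print(c[i],s[i][4],back(K,R,t,c[i],12)[0].round(1),back(K,R,t,c[i],95)[0].round(1))
print(proj(K,R,t,[[567,-121,145],[567,-121,95],[567,-121,0]]))
E
```

```text
[345.66426193  49.51886792] 3604 [1145.   -67.4   12. ] [1106.1  -64.    95. ]
[382.49137359  47.62541473] 3014 [1150.1 -183.1   12. ] [1111.  -173.3   95. ]
[423.4009397   51.98825372] 3831 [1134.3 -310.9   12. ] [1096.1 -293.9   95. ]
[374.79646018  99.07964602] 113 [ 982.  -155.3   12. ] [ 952.3 -147.    95. ]
[390.    94.75] 4 [ 995.5 -202.7   12. ] [ 965.  -191.7   95. ]
[398.81818182  94.90909091] 11 [ 994.7 -229.9   12. ] [ 964.3 -217.4   95. ]
[400.4  98.2] 5 [ 984.1 -234.5   12. ] [ 954.2 -221.7   95. ]
[313.75 102.25] 8 [973.6  33.5  12. ] [944.3  31.2  95. ]
[401. 102.] 3 [ 971.8 -236.    12. ] [ 942.7 -223.1   95. ]
[327.85714286 105.28571429] 7 [963.4 -10.   12. ] [934.7  -9.9  95. ]
[312.2 106.8] 10 [959.   38.3  12. ] [930.5  35.8  95. ]
[323.375 107.25 ] 8 [957.2   3.8  12. ] [928.9   3.2  95. ]
[341. 105.] 3 [964.  -50.6  12. ] [935.2 -48.2  95. ]
[369.64705882 107.        ] 17 [ 956.7 -138.9   12. ] [ 928.4 -131.5   95. ]
[317.   108.25] 4 [954.2  23.5  12. ] [926.   21.8  95. ]
[337.66666667 108.66666667] 3 [952.3 -40.2  12. ] [924.2 -38.3  95. ]
[368.91666667 216.        ] 12 [ 618.5 -129.9   12. ] [ 609.2 -123.    95. ]
[349.85714286 232.07142857] 14 [570.9 -72.3  12. ] [564.2 -68.6  95. ]
[356.    230.375] 8 [575.9 -90.6  12. ] [568.9 -85.9  95. ]
[368.5 244.5] 8 [ 533.7 -127.    12. ] [ 529.  -120.2   95. ]
[366.  250.5] 14 [ 516.1 -119.2   12. ] [ 512.4 -112.9   95. ]
[[369.98323939 229.39593716]
 [368.50552198 230.93883529]
 [365.9674763  233.58883176]]
```

View pics/topz.png

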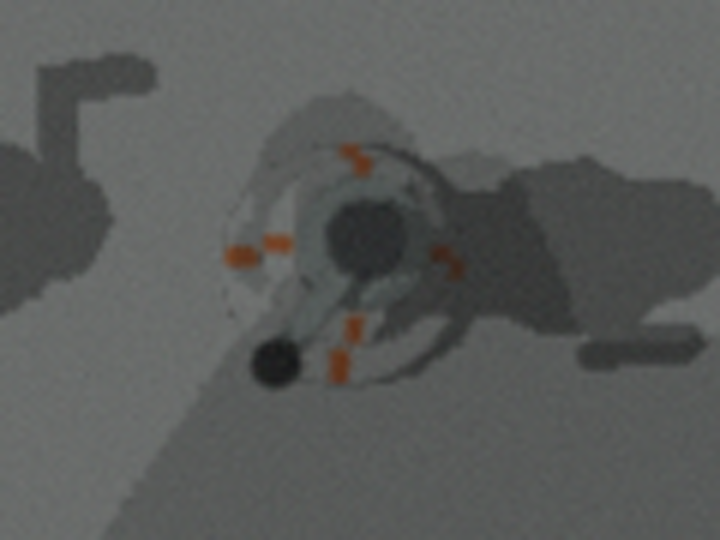

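```bash
cat >> h.py <<'E'
def down(yaw): # tool z down, x axis at yaw in world
    x=np.array([np.cos(yaw),np.sin(yaw),0]); z=np.array([0,0,-1.]); y=np.cross(z,x); return np.c_[x,y,z]
def rel(p0,R0,p1,R1):
    R0=np.array(R0);s=R0.T@(np.array(p1)-np.array(p0))/150; r=Ro.from_matrix(R0.T@R1).as_rotvec()/np.radians(60)
    return s.round(3),r.round(3)
E
python3 - <<'E'
from h import *
o=ctrl.get_obs(); Rm=Ro.from_rotvec(o['orientation']).as_matrix(); print(Rm.round(3), np.degrees(np.arctan2(Rm[1,0],Rm[0,0])))
im=ctrl.get_image('wrist'); print(np.array(im['mount']).round(2), im['camera_matrix'])
y=np.arctan2(Rm[1,0],Rm[0,0])
for y1 in (52,-128): print(y1,np.degrees(y),)
p0=[251.3,-572.2,222.7]
print(rel(p0,down(y),[480,-80,300],down(np.radians(-128))), rel(p0,down(y),[480,-80,300],down(np.radians(52))))
E
```

```text
[[ 0.402 -0.916  0.   ]
 [-0.916 -0.402 -0.   ]
 [ 0.     0.    -1.   ]] -66.29109616521716
[[   1.     -0.     -0.     -0.81]
 [   0.      0.96    0.27  -74.49]
 [  -0.     -0.27    0.96 -161.75]
 [   0.      0.      0.      1.  ]] [[322.43829436   0.         331.02549895]
 [  0.         322.43829436 200.36778947]
 [  0.           0.           1.        ]]
52 -66.29109616521716
-128 -66.29109616521716
(array([-2.391, -2.715, -0.515]), array([0.   , 0.   , 1.028])) (array([-2.391, -2.715, -0.515]), array([-0.   , -0.   , -1.972]))
```

Request:
move_arm(
  motion=[
    [[-0.19, -0.2, -0.1], [0, 0, 0]],
    [[-0.38, -0.4, -0.2], [0, 0, 0]],
    [[-0.57, -0.6, -0.3], [0, 0, 0]],
    [[-0.76, -0.8, -0.4], [0, 0, 0]],
    [[-0.95, -1, -0.5], [0, 0, 0]],
  ],
  gripper=1,
)

```text
t: 1.52
ee_pos: [331.7, -380.2, 298.3]
orientation: [2.63, -1.718, 0.0]
ft_force: [0.9, -0.2, 0.1]
width: 87.8
```

Request:
move_arm(
  motion=[
    [[-0.19, -0.2, 0], [0, 0, 0.17]],
    [[-0.38, -0.4, 0], [0, 0, 0.34]],
    [[-0.57, -0.6, 0], [0, 0, 0.51]],
    [[-0.76, -0.8, 0], [0, 0, 0.68]],
    [[-0.95, -1, 0], [0, 0, 0.85]],
  ],
)

```text
t: 2.15
ee_pos: [411.8, -189.4, 297.9]
orientation: [-1.626, 2.687, -0.001]
ft_force: [-0.3, -0.1, -0.0]
width: 87.9
```

```bash
cat >> h.py <<'E'
def apply(p,yaw,s,rz=0):
    return np.array(p)+down(yaw)@(np.array(s)*150), yaw-np.radians(60)*rz
E
python3 - <<'E'
from h import *
p,y=apply([251.322,-572.225,222.675],-1.157,[-.95,-1,-.5]);p,y=apply(p,y,[-.95,-1,0],.85)
print(p,y,ctrl.get_obs()['ee_pos'])
k=np.radians(-128); t=np.array([511.4,-78.2,300]); print(rel(p,down(y),t,down(k)))
E
```

```text
[ 411.4071707  -190.65228331  297.675     ] -2.047117918517108 [ 411.79878693 -189.41064903  297.92355438]
(array([-0.972, -0.249, -0.015]), array([0.   , 0.   , 0.178]))
```

Request:
move_arm(
  motion=[
    [[-0.2, -0.05, 0], [0, 0, 0.04]],
    [[-0.4, -0.1, 0], [0, 0, 0.08]],
    [[-0.6, -0.15, 0], [0, 0, 0.12]],
    [[-0.8, -0.2, 0], [0, 0, 0.18]],
    [[-0.97, -0.25, 0], [0, 0, 0.18]],
  ],
)

```text
t: 2.78
ee_pos: [512.1, -77.6, 297.8]
orientation: [-1.375, 2.825, -0.0]
ft_force: [0.1, -0.6, -0.8]
width: 87.7
```

```bash
python3 - <<'E'
from h import *
o=ctrl.get_obs(); im=ctrl.get_image('wrist'); px=np.array(im['pixels']); K,R,t=cam(im,o)
print(o['t'],o['ee_pos'],o['qvel'].round(3),o['qpos'].round(2))
cv2.imwrite('pics/w1.png',px[:,:,::-1])
for n in ['collar','hub_top','crank_knob']:
    print(n,[(round(d['p'],2),[round(float(x),1) for x in d['location']]) for d in ctrl.pinpoint('wrist',n)][:3])
m=orange(px); n,l,s,c=cv2.connectedComponentsWithStats(m)
for i in range(1,n):
    if s[i][4]>15: print(c[i].round(1),s[i][4],back(K,R,t,c[i],12)[0].round(1),back(K,R,t,c[i],95)[0].round(1))
E
```

```text
2.775 [512.13241228 -77.58021603 297.80615044] [ 0.348  0.194 -0.237 -0.002  0.042  0.326] [-0.17  0.18  1.79  0.    1.17  2.06]
collar []
hub_top [(0.68, [567.6, -120.2, 147.8])]
crank_knob [(0.66, [503.8, -78.8, 156.8])]
[310.7  80.7] 110 [ 614.7 -124.4   12. ] [ 606.4 -124.1   95. ]
[364.2  91.2] 102 [ 561.  -171.4   12. ] [ 562.8 -162.4   95. ]
[301.8 135.2] 84 [567.9 -70.6  12. ] [568.4 -80.2  95. ]
[353.1 145.2] 76 [ 513.9 -117.4   12. ] [ 524.4 -118.4   95. ]
[144.9 208.5] 69 [628.1 175.1  12. ] [617.4 119.9  95. ]
[195.4 213.3] 74 [577.6 122.7  12. ] [576.3  77.2  95. ]
[115.5 237.1] 67 [624.4 242.5  12. ] [614.4 174.8  95. ]
[159.5 241.4] 70 [579.2 196.1  12. ] [577.6 137.   95. ]
[195.7 258.3] 60 [525.9 173.2  12. ] [534.1 118.4  95. ]
[164.1 281.5] 18 [528.  239.6  12. ] [535.9 172.5  95. ]
```

View pics/w1.png

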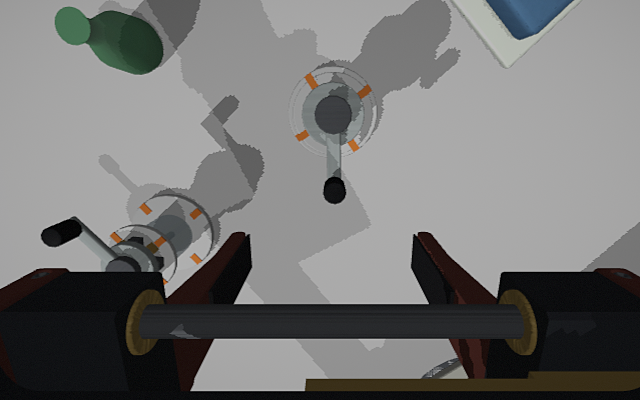

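```bash
python3 - <<'E'
from h import *
o=ctrl.get_obs(); im=ctrl.get_image('wrist'); px=np.array(im['pixels']); K,R,t=cam(im,o)
print(o['ee_pos'],o['qvel'].round(3))
cv2.imwrite('pics/w1z.png',cv2.resize(px[55:215,260:420,::-1],None,fx=3.7,fy=3.7,interpolation=cv2.INTER_CUBIC))
m=orange(px); n,l,s,c=cv2.connectedComponentsWithStats(m)
for i in range(1,n):
    if s[i][4]>15 and c[i][0]>240: print(c[i].round(1),s[i][4],back(K,R,t,c[i],12)[0].round(1))
for nm in ['hub_top','crank_knob']:
  for d in ctrl.regions_of('wrist',nm)[:2]:
    k=d['mask'];v,u=np.nonzero(k); print(nm,d['p'],u.min(),u.max(),v.min(),v.max(),u.mean(),v.mean())
print(o['orientation'])
A=np.array([564.6,-121.2])
for th in (140,142,144,146):
    a=np.radians(th); print(th,proj(K,R,t,[[*(A+70*np.array([np.cos(a),np.sin(a)])),z] for z in (171,141)]).round(1).tolist())
print(proj(K,R,t,[[*A,145],[*A,95]]))
E
```

```text
[511.17164576 -78.46882218 297.50866803] [-0.02  -0.01   0.012 -0.002  0.    -0.001]
[309.7  80.4] 107 [ 614.5 -124.4   12. ]
[362.9  91.2] 106 [ 561. -171.   12.]
[300.7 135. ] 84 [567.8 -70.5  12. ]
[352.1 144.8] 74 [ 514.  -117.6   12. ]
hub_top 0.66 301 363 81 204 332.0519666269368 128.2119189511323
crank_knob 0.56 301 363 81 203 332.08123652048886 128.0694943685598
[ 1.37623100e+00 -2.82339151e+00 -2.04349114e-04]
140 [[329.4, 193.7], [329.5, 186.2]]
142 [[332.1, 193.8], [331.9, 186.3]]
144 [[334.7, 193.7], [334.4, 186.2]]
146 [[337.4, 193.6], [336.8, 186.1]]
[[331.87786728 114.88568231]
 [331.67814259 114.07993129]]
```

View pics/w1z.png

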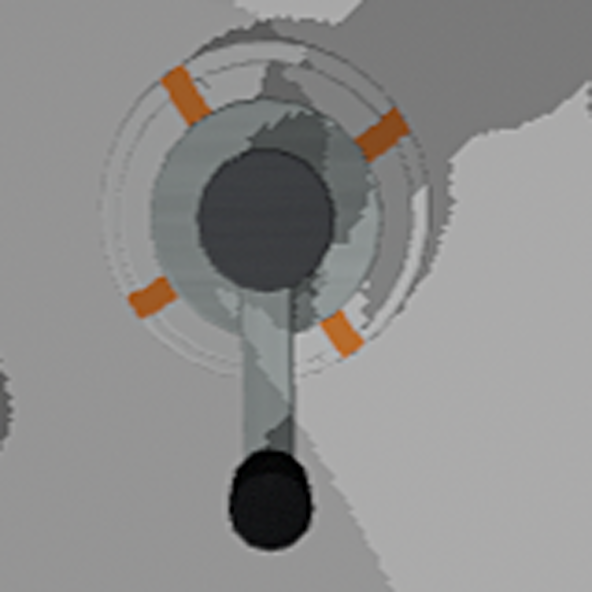

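```bash
python3 - <<'E'
from h import *
p,y=apply([251.322,-572.225,222.675],-1.157,[-.95,-1,-.5]);p,y=apply(p,y,[-.95,-1,0],.85);p,y=apply(p,y,[-.97,-.25,0],.18)
print(p,np.degrees(y))
print(rel(p,down(y),[508.8,-79,147],down(np.radians(-127.1))))
E
```

```text
[511.44664251 -78.54249748 297.675     ] -128.0912168966362
(array([0.013, 0.012, 1.005]), array([ 0.   ,  0.   , -0.017]))
```

Request:
move_arm(
  motion=[
    [[0.013, 0.012, 0.3], [0, 0, -0.017]],
    [[0.013, 0.012, 0.6], [0, 0, -0.017]],
    [[0.013, 0.012, 0.85], [0, 0, -0.017]],
    [[0.013, 0.012, 0.95], [0, 0, -0.017]],
    [[0.013, 0.012, 1.0], [0, 0, -0.017]],
  ],
)

```text
t: 3.75
ee_pos: [508.8, -79.4, 147.6]
orientation: [1.399, -2.813, -0.0]
ft_force: [-0.9, 0.1, 0.5]
width: 88.1
```

Request:
move_arm(
  motion=[
    [[0, 0, 0], [0, 0, 0]],
    [[0, 0, 0], [0, 0, 0]],
    [[0, 0, 0], [0, 0, 0]],
    [[0, 0, 0], [0, 0, 0]],
    [[0, 0, 0], [0, 0, 0]],
  ],
  gripper=0.1,
)

```text
t: 4.38
ee_pos: [509.0, -79.0, 147.9]
orientation: [-1.4, 2.812, -0.0]
ft_force: [-0.2, -0.9, -0.3]
width: 41.3
```

```bash
python3 - <<'E'
from h import *
o=ctrl.get_obs(); im=ctrl.get_image('wrist'); px=np.array(im['pixels'])
print(o['t'],o['ee_pos'],o['width'],o['ft_force'],o['moment'])
cv2.imwrite('pics/w2.png',px[:,:,::-1])
p=np.array([508.8,-79,147.7]);y=np.radians(-127.1); p,y=apply([511.447,-78.542,297.675],np.radians(-128.091),[.013,.012,1],-.017)
print(p,np.degrees(y))
A=np.array([564.6,-121.2]); a0=np.arctan2(p[1]-A[1],p[0]-A[0]); r=np.hypot(*(p[:2]-A));print(np.degrees(a0),r)
for i in range(1,11):
    d=np.radians(3.32*i); q=[*(A+70*np.array([np.cos(a0+d),np.sin(a0+d)])),147.7]
    print(rel(p,down(y),q,down(y+d)))
E
```

```text
4.375 [508.95386004 -78.95668836 147.89798195] 41.30750842191088 [-0.21340885 -0.92416152 -0.27885344] [0.08979731 0.02161649 0.00973628]
[508.82736362 -78.96627021 147.675     ] -127.07100000000003
142.86523849754767 69.95909448277351
(array([ 0.027, -0.   , -0.   ]), array([ 0.   ,  0.   , -0.055]))
(array([ 0.054, -0.003, -0.   ]), array([ 0.   ,  0.   , -0.111]))
(array([ 0.081, -0.007, -0.   ]), array([ 0.   ,  0.   , -0.166]))
(array([ 0.107, -0.012, -0.   ]), array([ 0.   ,  0.   , -0.221]))
(array([ 0.133, -0.019, -0.   ]), array([ 0.   ,  0.   , -0.277]))
(array([ 0.159, -0.027, -0.   ]), array([ 0.   ,  0.   , -0.332]))
(array([ 0.184, -0.037, -0.   ]), array([ 0.   ,  0.   , -0.387]))
(array([ 0.209, -0.049, -0.   ]), array([ 0.   ,  0.   , -0.443]))
(array([ 0.233, -0.062, -0.   ]), array([ 0.   ,  0.   , -0.498]))
(array([ 0.256, -0.076, -0.   ]), array([ 0.   ,  0.   , -0.553]))
```

View pics/w2.png

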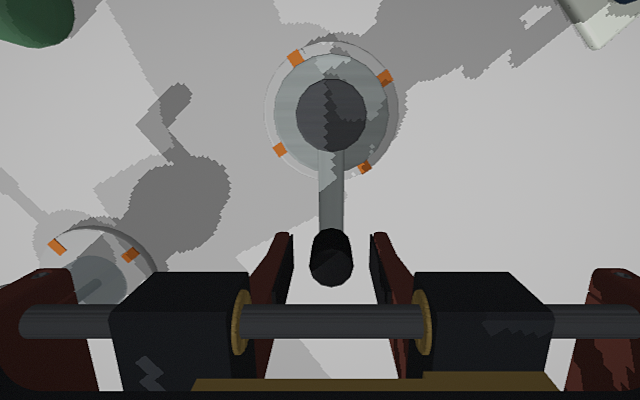

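Request:
move_arm(
  motion=[
    [[0, 0, 0], [0, 0, 0]],
    [[0, 0, 0], [0, 0, 0]],
    [[0, 0, 0], [0, 0, 0]],
    [[0, 0, 0], [0, 0, 0]],
    [[0, 0, 0], [0, 0, 0]],
  ],
  gripper=0.1,
)

```text
t: 5.05
ee_pos: [508.9, -78.9, 147.7]
orientation: [-1.4, 2.812, 0.0]
ft_force: [0.1, 1.1, 0.3]
width: 21.0
```

Request:
move_arm(
  motion=[
    [[0.027, 0, 0], [0, 0, -0.055]],
    [[0.054, -0.003, 0], [0, 0, -0.111]],
    [[0.081, -0.007, 0], [0, 0, -0.166]],
    [[0.107, -0.012, 0], [0, 0, -0.221]],
    [[0.133, -0.019, 0], [0, 0, -0.277]],
  ],
)

```text
t: 5.68
ee_pos: [499.0, -96.8, 147.7]
orientation: [-1.794, 2.579, -0.0]
ft_force: [-0.7, -1.0, -0.6]
width: 20.9
```

```bash
python3 - <<'E'
from h import *
o=ctrl.get_obs()
print(o['t'],o['ee_pos'],o['width'],o['ft_force'],o['moment'])
p,y=apply([508.827,-78.966,147.675],np.radians(-127.071),[.133,-.019,0],-.277)
print(p,np.degrees(y))
A=np.array([564.6,-121.2]); a0=np.arctan2(p[1]-A[1],p[0]-A[0]); r=np.hypot(*(p[:2]-A));print(np.degrees(a0),r)
e=np.radians(176.1)-a0
for i in range(1,5):
    d=e*i/4; q=[*(A+70*np.array([np.cos(a0+d),np.sin(a0+d)])),147.7]
    print(rel(p,down(y),q,down(y+d)))
E
```

```text
5.675 [499.0465008  -96.77185562 147.67301963] 20.8749480077736 [-0.74873394 -0.98325836 -0.63498447] [ 0.04214583 -0.0606683  -0.07112216]
[499.07503991 -96.60188031 147.675     ] -110.451
159.42382659015377 69.9899127476997
(array([ 0.034, -0.001, -0.   ]), array([ 0.   ,  0.   , -0.069]))
(array([ 0.068, -0.005, -0.   ]), array([ 0.   ,  0.   , -0.139]))
(array([ 0.101, -0.011, -0.   ]), array([ 0.   ,  0.   , -0.208]))
(array([ 0.134, -0.019, -0.   ]), array([ 0.   ,  0.   , -0.278]))
```

Request:
move_arm(
  motion=[
    [[0.034, -0.001, 0], [0, 0, -0.07]],
    [[0.068, -0.005, 0], [0, 0, -0.14]],
    [[0.101, -0.011, 0], [0, 0, -0.208]],
    [[0.134, -0.019, 0], [0, 0, -0.278]],
    [[0.134, -0.019, 0], [0, 0, -0.278]],
  ],
)

```text
t: 6.3
ee_pos: [494.7, -116.9, 147.7]
orientation: [2.146, -2.294, 0.0]
ft_force: [-0.3, -1.5, 0.2]
width: 21.4
```

```bash
python3 - <<'E'
from h import *
o=ctrl.get_obs()
im=ctrl.get_image('wrist'); px=np.array(im['pixels']);K,R,t=cam(im,o)
cv2.imwrite('pics/w3.png',px[:,:,::-1])
print(o['t'],o['ee_pos'],o['width'],o['ft_force'],o['moment'])
p,y=apply([499.075,-96.602,147.675],np.radians(-110.451),[.134,-.019,0],-.278)
print(p,np.degrees(y))
m=orange(px); n,l,s,c=cv2.connectedComponentsWithStats(m)
for i in range(1,n):
    if s[i][4]>15 and c[i][0]>240: print(c[i].round(1),s[i][4],back(K,R,t,c[i],95)[0].round(1))
E
```

```text
6.3 [ 494.69483018 -116.87207426  147.6804054 ] 21.37963720108645 [-0.27315107 -1.46727032  0.2158466 ] [-0.34234248  0.06707654 -0.01608382]
[ 494.72230371 -116.43093177  147.675     ] -93.771
[331.1  45.8] 185 [ 605.5 -123.7   95. ]
[268.1 114.5] 131 [568.  -80.6  95. ]
[394.2 113.9] 144 [ 562.8 -161.5   95. ]
```

View pics/w3.png

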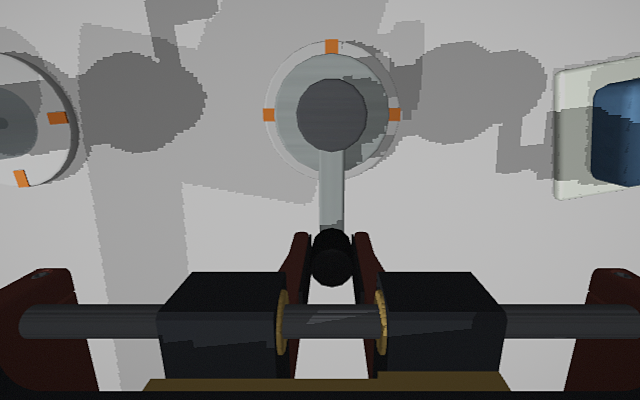

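Request:
move_arm(
  motion=[
    [[0, 0, 0], [0, 0, 0]],
    [[0, 0, 0], [0, 0, 0]],
    [[0, 0, 0], [0, 0, 0]],
    [[0, 0, -0.1], [0, 0, 0]],
    [[0, 0, -0.4], [0, 0, 0]],
  ],
  gripper=0.6,
)

```text
t: 6.98
ee_pos: [493.4, -116.0, 207.4]
orientation: [2.146, -2.292, -0.006]
ft_force: [0.5, -0.6, 0.6]
width: 52.8
```

Request:
move_arm(
  motion=[
    [[0, -0.1, 0], [0, 0, 0]],
    [[0, -0.25, 0], [0, 0, 0]],
    [[0, -0.4, 0], [0, 0, 0]],
    [[0, -0.467, 0], [0, 0, 0]],
    [[0, -0.467, 0], [0, 0, 0]],
  ],
  gripper=0,
)

```text
t: 7.6
ee_pos: [564.7, -121.0, 207.3]
orientation: [2.147, -2.293, -0.001]
ft_force: [0.3, 0.2, -0.2]
width: 5.9
```

```bash
python3 - <<'E'
from h import *
o=ctrl.get_obs()
print(o['t'],o['ee_pos'],o['width'],o['ft_force'],o['moment'])
p,y=apply([494.722,-116.431,147.675],np.radians(-93.771),[0,-.467,-.4],0)
print(p,np.degrees(y))
for c in ['top','wrist']:
    im=ctrl.get_image(c); px=np.array(im['pixels']);K,R,t=cam(im,o)
    if c=='top': px=cv2.resize(px[190:280,310:430],None,fx=6,fy=6,interpolation=cv2.INTER_CUBIC)
    cv2.imwrite(f'pics/{c}4.png',px[:,:,::-1])
E
```

```text
7.6 [ 564.73950128 -120.96487907  207.25919149] 5.900547604795855 [ 0.27893558  0.24504705 -0.18297768] [ 0.05400937  0.01090973 -0.01437278]
[ 564.62033367 -121.03810859  207.675     ] -93.771
```

View pics/wrist4.png

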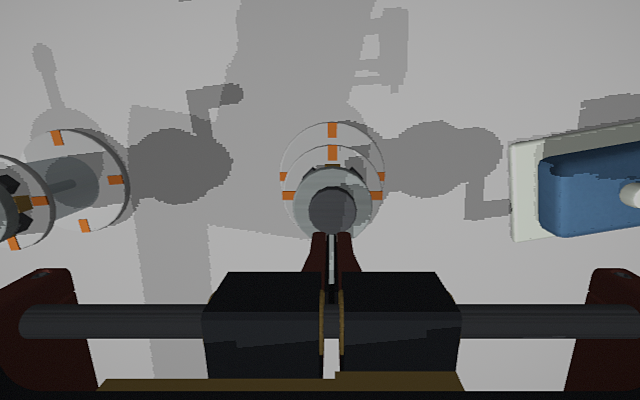

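View pics/top4.png

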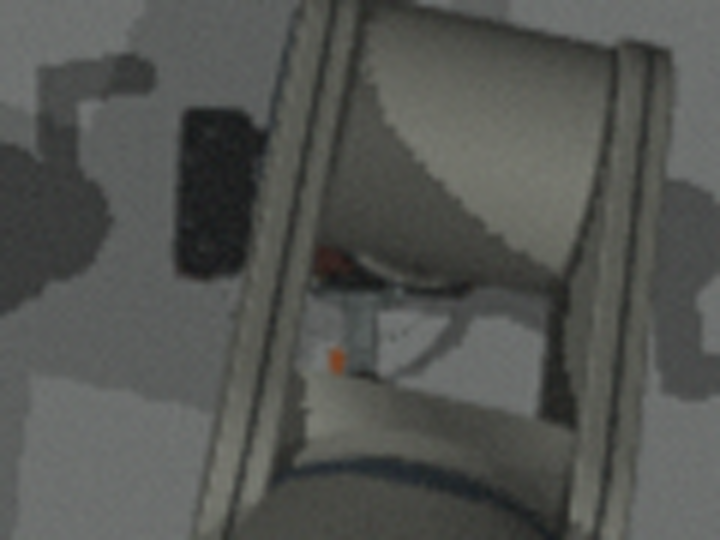

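Request:
move_arm(
  motion=[
    [[0, 0, 0.12], [0, 0, 0]],
    [[0, 0, 0.26], [0, 0, 0]],
    [[0, 0, 0.36], [0, 0, 0]],
    [[0, 0, 0.39], [0, 0, 0]],
    [[0, 0, 0.39], [0, 0, 0]],
  ],
  gripper=0,
)

```text
t: 8.32
ee_pos: [564.5, -121.1, 148.9]
orientation: [2.147, -2.293, -0.001]
ft_force: [0.4, 0.7, 0.1]
width: 0.6
```

Request:
move_arm(
  motion=[
    [[0, 0, 0.01], [0, 0, 0]],
    [[0, 0, 0.02], [0, 0, 0]],
    [[0, 0, 0.03], [0, 0, 0]],
    [[0, 0, 0.04], [0, 0, 0]],
    [[0, 0, 0.05], [0, 0, 0]],
  ],
)

```text
t: 8.95
ee_pos: [564.9, -121.1, 142.0]
orientation: [-2.147, 2.293, -0.001]
ft_force: [-0.7, 0.1, 4.8]
width: 0.6
```

Request:
move_arm(
  motion=[
    [[0, 0, 0.014], [0, 0, 0]],
    [[0, 0, 0.028], [0, 0, 0]],
    [[0, 0, 0.042], [0, 0, 0]],
    [[0, 0, 0.053], [0, 0, 0]],
    [[0, 0, 0.06], [0, 0, 0]],
  ],
)

```text
t: 9.57
ee_pos: [565.0, -121.1, 133.2]
orientation: [-2.147, 2.293, -0.001]
ft_force: [-2.6, -0.1, 15.0]
width: 0.2
```

Request:
move_arm(
  motion=[
    [[0, 0, 0.004], [0, 0, 0]],
    [[0, 0, 0.008], [0, 0, 0]],
    [[0, 0, 0.008], [0, 0, 0]],
    [[0, 0, 0.008], [0, 0, 0]],
    [[0, 0, 0.008], [0, 0, 0]],
  ],
)

```text
t: 10.2
ee_pos: [565.1, -121.2, 133.1]
orientation: [-2.147, 2.293, -0.002]
ft_force: [-4.1, 2.3, 17.7]
width: 0.3
```

Request:
move_arm(
  motion=[
    [[0, 0, -0.05], [0, 0, 0]],
    [[0, 0, -0.25], [0, 0, 0]],
    [[0, 0, -0.5], [0, 0, 0]],
    [[0, 0, -0.75], [0, 0, 0]],
    [[0, 0, -1], [0, 0, 0]],
  ],
)

```text
t: 10.82
ee_pos: [564.0, -120.9, 281.9]
orientation: [2.147, -2.293, -0.002]
ft_force: [0.1, -0.0, 0.2]
width: 0.3
```

Request:
move_arm(
  motion=[
    [[0, 0.2, -0.1], [0, 0, 0]],
    [[0, 0.4, -0.15], [0, 0, 0]],
    [[0, 0.6, -0.15], [0, 0, 0]],
    [[0, 0.7, -0.15], [0, 0, 0]],
    [[0, 0.7, -0.15], [0, 0, 0]],
  ],
)

```text
t: 11.45
ee_pos: [459.4, -114.1, 303.9]
orientation: [2.147, -2.294, -0.0]
ft_force: [0.0, -1.2, -0.2]
width: 0.5
```

```bash
python3 - <<'E'
from h import *
o=ctrl.get_obs()
print(o['t'],o['ee_pos'],o['width'],o['ft_force'])
for c in ['scene','wrist']:
    im=ctrl.get_image(c); px=np.array(im['pixels']);K,R,t=cam(im,o)
    if c=='scene': px=cv2.resize(px[150:250,240:400],None,fx=5,fy=5,interpolation=cv2.INTER_CUBIC)
    cv2.imwrite(f'pics/{c}5.png',px[:,:,::-1])
    for n in ['collar','hub_top','crank_knob']:
        print(c,n,[(round(d['p'],2),[round(float(x),1) for x in d['location']]) for d in ctrl.pinpoint(c,n)][:3])
A=[564.6,-121.2]
print(proj(K,R,t,[[*A,133],[*A,145],[494.8,-116.4,159],[494.8,-116.4,171]]).round(1))
im=ctrl.get_image('top')
for n in ['salt_grinder','cruet','butter_dish','trivet']:
    print(n,[(round(d['p'],2),[round(float(x),1) for x in d['location']]) for d in ctrl.pinpoint('top',n)][:1])
E
```

```text
11.45 [ 459.41303273 -114.12014402  303.87770372] 0.47988752353151753 [ 0.03749205 -1.20537019 -0.15865453]
scene collar [(0.82, [564.5, -122.4, 92.3])]
scene hub_top [(0.68, [564.2, -119.8, 135.3])]
scene crank_knob [(0.72, [495.9, -118.8, 138.5])]
wrist collar [(0.65, [564.2, -127.4, 96.0])]
wrist hub_top [(0.93, [567.3, -120.5, 135.4])]
wrist crank_knob [(0.8, [490.7, -116.6, 144.7])]
[[331.7  75.2]
 [331.7  73.9]
 [331.6 151.3]
 [331.7 152.9]]
salt_grinder [(0.79, [580.7, 171.3, -2.2])]
cruet [(0.88, [780.4, 25.6, 1.3])]
butter_dish [(0.97, [536.5, -417.3, -0.1])]
trivet [(0.86, [441.8, 427.6, -0.5])]
```

View pics/scene5.png

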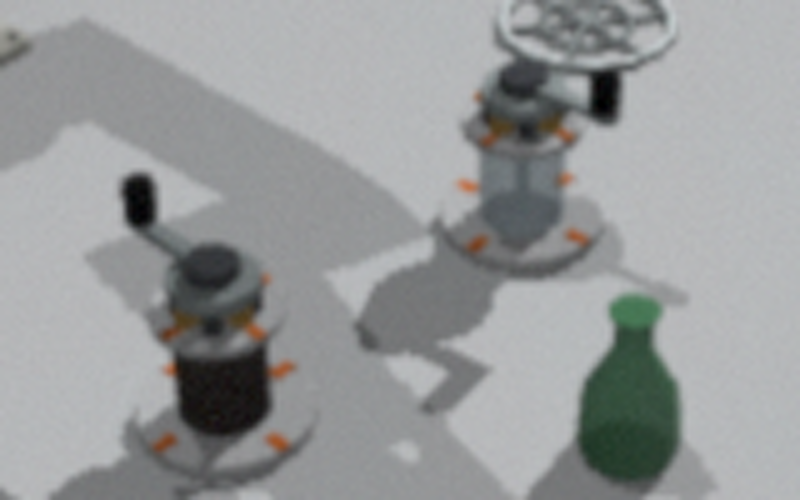

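View pics/wrist5.png

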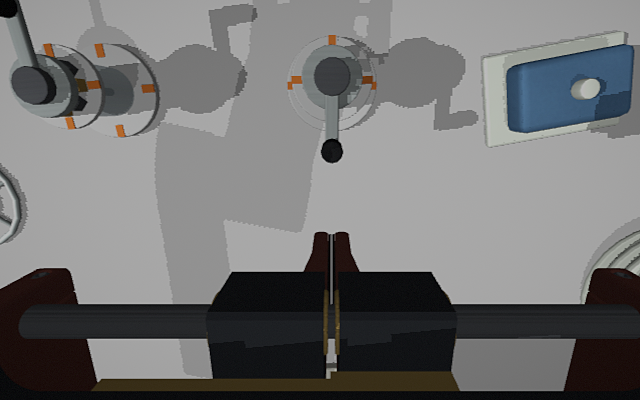

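The scene picture shows the pepper top, near (210,290), seated as low on its teeth as the salt top. In the wrist picture the arm runs from the hub (332,76) to the knob (332,151), opposite the mark at (332,40). The bystanders have not moved.

```bash
python3 -c "
from workcell import ctrl
print(ctrl.close_job())"
```

```text
the job is handed in; nothing more can be done
None
```

The pepper grinder's crank top is now fully home with its arm over an orange mark, and the job is handed in.

- **Turning:** I gripped the knob and turned the crank about 33° counter-clockwise, onto the collar's -x mark, then let go.
- **Pressing:** I pressed the hub straight down with closed fingers. It started moving at about 5 N. It stopped firmly with the fingertips at 133.1 mm, against the 133 mm expected when home. The highest push I read was about 18 N.
- **Final checks:** The pictures show the arm in line with the marks and the cap seated like the one on the salt grinder. The networks put the hub top at about 135 mm, which agrees within their 4 mm accuracy.
- **Disagreement:** The networks placed the knob centre at 138–145 mm, about 144 mm expected. The scene camera's 138.5 mm is slightly more than their accuracy allows. I relied on the firm stop and the pictures there.
- **Bystanders:** The salt grinder, cruet, butter dish and trivet read within about 4 mm of where they started, and nothing touched them.
- **End state:** At the last check, 11.45 s in, the arm was well clear and touching nothing.

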